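Sleeve the disc stand and hold its sprung carriage open at the pointer

ROBOT

A 6-joint arm with a two-finger parallel gripper is mounted at the origin on the work surface. World frame = base frame: x ahead of the robot, y to its left, z up, the work surface at z = 0. Lengths are in mm, angles in degrees, forces in N, time in s.
With the tool pointing down it reaches from about 300 to 850 mm from the base axis. Payload 4.2 kg.
Tool frame: the origin (TCP) lies at the very end of the fingers, on their centre line; the grasp point (between the pads) lies env.pinch_z behind it (env.pinch_z is the distance from the TCP to the grasp point, in mm); z points along the fingers, y is the line along which they close (so a half turn about z gives the same grasp; the last joint's range is limited). The gripper opens to 91 mm and grips with 3 to 60 N. Pads are 32 mm wide; open, the fingers measure 118 mm over their backs; the gripper's body (76 mm by 178 mm) begins 60 mm behind the grasp point.
Start: joints at [63.999, 18.312, 89.639, -0, 72.044, -1.146], TCP at [241.689, 521.756, 213.976] pointing down, gripper open.
Joint ranges: [-177.97, 177.97], [-48.28, 115.42], [12.27, 149.76], [-77.06, 257.06], [2.81, 150.46], [-146.56, 146.56]. Speed limits (degrees/s): [147.25, 147.25, 180, 180, 180, 180].

INTERFACE

Orientations are given as [roll, pitch, yaw] about the fixed x, y, z axes, in that order (R = Rz(yaw) Ry(pitch) Rx(roll)).
In Python, from workcell import state, vision, job_done, env gives the robot as it stands.
- The arm moves only by the tool servo_tool, never from a script. Its argument "rows" is a list of rows, each a list of 5 numbers: the shift along the tool's x, y, z scaled (see below), then the turn about the tool's z scaled (see below), then the opening, from 0 (shut) to 1 (fully open). A call has 1 to 20 rows; each row is the pose to reach, as a shift and turn from the pose commanded when the call began, along the tool's axes at that moment; what a row does not reach only later rows make up. The controller multiplies each number of a shift by 200 mm and each number of a turn by 90 degrees. A row lasts 1/12 s, in which the tool goes at most 41.7 mm and 7.16 degrees, less where a joint would pass 70% of its speed; a pose out of reach is approached as far as the arm can. A call with a number of a shift or a turn outside -1 to 1 is refused whole. A call with a gripper value outside its range is refused whole. The fingers move at their own pace and stop on an object; "force" is the grip in N (left out, the last holds). Time passes only in rows, so rows that repeat a pose let the fingers close. It gives the time, the measured TCP pose, the force, the opening and the grip force at its end, in the units of the state.
- state(): the state, without advancing time (a new reading comes with each control period).
- vision.grab_frame(name): name is "scene" or "top" or "wrist"; returns the picture (400x640x3 uint8, red, green, blue); there is no depth.
- vision.camera_info(name): a dict with "vertical_fov" (degrees; the focal length in pixels is half the picture's height over the tangent of half this angle, whatever the lens; pixels are square), "cx", "cy" (the principal point, pixels), "T" (4x4, takes a point from camera to world coordinates). Camera axes: x right, y up, looking along -z (the intrinsics and any distortion apply to the point x, -y, -z); pixel columns grow to the right and rows downward; lengths in mm; the calibration is good to about 2 mm. A picture is of the moment at which its call begins: read the wrist's pose just before it. camera_info takes no time and is no camera call; for the wrist camera it gives the pose at the moment of the call.
- job_done(): hands the job in; it is judged then, once.
The state is a dict: "time_s": time; "qpos": joint angles; "qvel": joint speeds; "effort": joint torques, N m; "ee_pos": TCP position; "ee_rot": TCP orientation; "force": force on the tool from outside, world axes, zero at the start; "torque": the same for the moment, N m; "gripper_width": finger opening in mm; "gripper_force": force on a finger pad.
Only numpy, scipy, OpenCV 4.12 (cv2) and the standard library are available. Lean on these libraries where they do the work, as an engineer would, in place of code of your own. Each camera call takes 0.05 s, during which the arm holds its last target. There are 200 camera calls.

TASK

Get the disc stand ready for a new disc: only one of the two steel sleeves fits over the upright spindle, so leave that one pushed fully home on the spindle and put the one that is too tight in the metal scrap tray. Then pull the sprung carriage back by its upright tab until the black line on it is level with the dark steel pointer, and finish still holding it there against the spring so that a workmate can lower the disc on. Leave the other things on the bench where they are.

Things in the scene. Friction and masses are not known exactly. Their poses are not given: they have to be found in the camera images.
- sleeve_1: plain steel sleeve, outside diameter 38 mm, 45 mm tall, standing upright on the bench, about 0.2 to 0.3 kg. Origin at the centre of its underside, z up its bore. sleeve_1 and sleeve_2 are alike outside; one has a 25 mm through bore (slides freely over the spindle) and the other a 19 mm bore (sticks on the spindle's taper with its underside 45 mm above the seat). Which is which is not told: look at the bores or try them
- sleeve_2: the other steel sleeve, described with sleeve_1
- stand: grey disc stand bolted to the bench: base plate 130 x 325 x 16 mm, an upright steel spindle near one end, and two guide rods on which the carriage runs. Origin on the bench surface under the spindle axis, z up; the plate reaches from y = +57 to -268 mm and x = -60 to +70 mm. The carriage is pulled along the stand's -y, away from the spindle
- seat (a point): centre of the flange (60 mm diameter) at the spindle's foot on which the fitting sleeve sits when fully home, 24 mm above the bench; axes as the stand's. The spindle is 22 mm in diameter, rises 50 mm above this point, and its top 8 mm taper to 14 mm diameter
- carriage: aluminium carriage block 88 x 36 mm, top 50 mm above the bench, on the stand's guide rods, with a rubber nose towards the spindle. Origin at bench height under the middle of the block, axes as the stand's. At rest (spring closed) it lies at y = -125 mm in the stand's frame; it slides up to 85 mm along the stand's -y and a spring pulls it back when let go: 5 N at rest, rising by 1.2 N per cm (about 9 to 12 N at the pointer)
- tab_top (a point): middle of the top of the upright steel tab on the carriage, 97 mm above the bench. The tab is 14 mm thick along the stand's y (the pulling direction), 40 mm wide along the stand's x and stands 47 mm above the block; it can be gripped from above by either pair of faces
- carriage_line (a point): outer (+x of the stand) end of the black line across the top of the carriage at mid-length, 50 mm above the bench; axes as the stand's
- pointer_tip (a point): tip of the fixed dark steel pointer beside the carriage's track on the stand's +x side, 50 mm above the bench; axes as the stand's. The carriage is at the pointer when carriage_line and pointer_tip have the same y in the stand's frame; that is 35 to 60 mm of travel, differently set each time. The pointer's top is 54 mm above the bench
- tray: square dark steel scrap tray fixed to the bench, 130 x 130 x 28 mm outside, open on top, walls 4 mm, floor 4 mm thick. Origin at the centre of its underside
- offcut: bystander: granite off-cut, 45 x 85 x 30 mm, origin at the centre of its underside, near the stand's +x side beside the spindle
- tile: bystander: small tile 45 x 60 x 12 mm, origin at the centre of its underside, at the stand's -x side beside the spindle
- pad: bystander: round rubber polishing pad, 92 mm diameter, 9 mm thick, origin under its centre
- wedge: bystander: wooden packing piece 32 x 100 x 22 mm, origin under its centre
- spanner: bystander: open-ended spanner lying flat
- nut: bystander: dark steel flange nut, 48 mm diameter, 16 mm high, origin under its centre
There are look-alikes about, which are no part of the job. Leave any orange look-alike of the sleeve_2 alone.

How it is judged (in metres and radians):
On the way, in this order (a step that is already met when the one before it is completed fails the run):
1. the fitting sleeve sits fully home on the spindle and the tight one lies in the scrap tray, both let go (horizontal distance between sleeve_2 and seat below 0.004 m and z of sleeve_2 in the frame of seat below 0.004 m and angle between sleeve_2's own z axis and vertical below 0.08 rad and contact force between the fingers and sleeve_2 below 0.3 N and x of sleeve_1 in the frame of tray between -0.06 and 0.06 m and y of sleeve_1 in the frame of tray between -0.06 and 0.06 m and height (world z) of sleeve_1 below 0.035 m and contact force between the fingers and sleeve_1 below 0.3 N and contact force between sleeve_1 and tray above 0.5 N), for 0.2 s.
2. the carriage is pulled out to the pointer and held there (y of carriage_line in the frame of pointer_tip between -0.005 and 0.005 m and linear speed of carriage below 0.01 m/s and contact force between any of the fingers, the arm and carriage above 3 N), for 0.2 s.
At the end, for the whole second after the job is handed in: The fitting sleeve is on the spindle, within 4 mm of the seat and centred within 4 mm; the tight one rests in the tray; both let go and still. The carriage line is within 5 mm of the pointer along the track, still, held by the robot alone (over 3 N) (all of step 1 and all of step 2 and linear speed of each of sleeve_1, sleeve_2 below 0.02 m/s and contact force between carriage and sleeve_1 below 0.3 N and contact force between carriage and sleeve_2 below 0.3 N and contact force between carriage and offcut below 0.3 N and contact force between carriage and tile below 0.3 N and contact force between carriage and pad below 0.3 N and contact force between carriage and wedge below 0.3 N and contact force between carriage and spanner below 0.3 N and contact force between carriage and nut below 0.3 N); the arm keeps its last pose, push and grip.
It fails at once if a bystander on the bench is shoved more than 30 mm (distance of any of offcut, tile, pad, wedge, spanner, nut from where it was at the start of the episode above 0.03 m).
It also fails if it takes over 72 s, if anything falls off the work surface, if the arm or the gripper's body presses on something with over 40 N, if the wrist force passes 120 N, or if a joint passes its speed limit or range.

## Working session

There is one attempt and no reset: what is moved stays moved. The work goes in short steps, Python scripts to look and compute and a tool call to move; the robot and the scene stay as the last step left them, time stands still between calls to the robot, and variables do not carry over. Pictures are saved under pics/ and viewed, at most 10 in all, crops included, and the job is handed in when it is done.

Besides the shell and the picture viewer there is one more tool, called after ">>>" as a command line: name --pt "numbers of a row" for each row, then --argument value for the rest. servo_tool: Moves the arm, as the interface text tells. Its arguments: {"type":"object","properties":{"rows":{"type":"array"},"force":{"type":"number"}},"required":["rows"]}

```bash
mkdir -p pics; ls
python3 - <<'E'
from workcell import state, vision, job_done, env
import cv2
print(state(), env.pinch_z)
for n in ("top","scene"):
    im=vision.grab_frame(n); cv2.imwrite(f"pics/{n}0.png",im[...,::-1])
    print(n,vision.camera_info(n))
print(vision.camera_info("wrist"))
E
```

```text
pics
{'time_s': 0.0, 'qpos': array([ 6.39980579e+01,  1.83520553e+01,  8.97083093e+01, -1.01320855e-04,
        7.20411301e+01, -1.14706194e+00]), 'qvel': array([-0.11078844,  0.09293852, -0.03283128, -0.0041692 , -0.03726679,
       -0.00824421]), 'effort': array([ 5.29397894e-04, -4.12441814e+01, -2.31978196e+01,  7.26772752e-02,
        4.56522102e-02, -1.47533951e-04]), 'ee_pos': array([241.4730735 , 521.28094868, 213.10321328]), 'ee_rot': array([-1.79898524e+02, -1.93547932e-03,  1.55145149e+02]), 'force': array([ 0.07504161, -0.49350392, -0.155741  ]), 'torque': array([ 0.02662857,  0.03559239, -0.00478031]), 'gripper_force': 0.0, 'gripper_width': 91.26856172427114} 18.8
top {'vertical_fov': 56.038625157408774, 'cx': 325.99457809706854, 'cy': 194.51932088905608, 'T': array([[ 1.03046152e-02,  9.81917227e-01, -1.89030087e-01,
         3.05196510e+02],
       [-9.99705235e-01,  5.96045434e-03, -2.35354333e-02,
        -3.54813342e+00],
       [-2.19831422e-02,  1.89216891e-01,  9.81689212e-01,
         1.24326374e+03],
       [ 0.00000000e+00,  0.00000000e+00,  0.00000000e+00,
  
[... 200 characters left out ...]
880e+03],
       [ 6.63313940e-01, -4.91877944e-01,  5.63977575e-01,
         6.92069007e+02],
       [-9.64291739e-03,  7.47956280e-01,  6.63677947e-01,
         8.73874053e+02],
       [ 0.00000000e+00,  0.00000000e+00,  0.00000000e+00,
         1.00000000e+00]])}
{'vertical_fov': 61.26501709160552, 'cx': 328.8081725041761, 'cy': 203.26781461505706, 'T': array([[ 4.21541495e-01, -8.78706236e-01, -2.24004732e-01,
         1.77905869e+02],
       [ 9.06804940e-01,  4.07726214e-01,  1.07070699e-01,
         5.51001996e+02],
       [-2.75108944e-03, -2.48263340e-01,  9.68688673e-01,
         3.82820497e+02],
       [ 0.00000000e+00,  0.00000000e+00,  0.00000000e+00,
         1.00000000e+00]])}
```

View pics/top0.png

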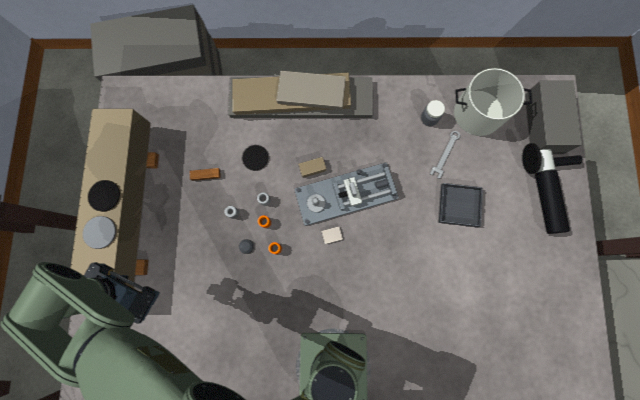

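View pics/scene0.png

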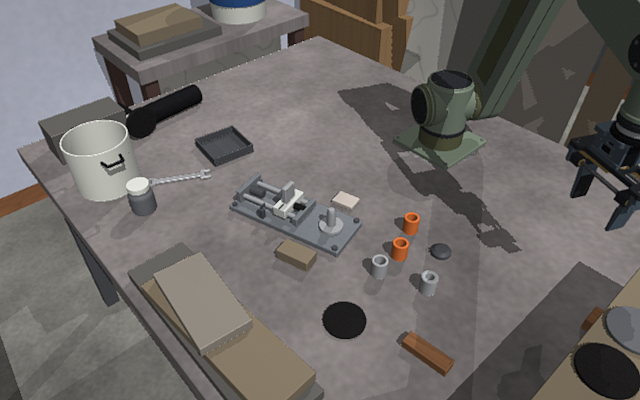

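The top view shows two steel sleeves at (230,211) and (263,198). The orange look-alikes are at (264,221) and (275,248), so they're out. The spindle is at (316,203) and the tray at (460,205). I'll confirm in an enlarged crop.

Run:
```python
import cv2,numpy as np
a=cv2.imread("pics/top0.png")[150:260,215:405]; b=cv2.imread("pics/scene0.png")[205:300,360:450]
A=cv2.resize(a,None,fx=4,fy=4,interpolation=cv2.INTER_CUBIC)
cv2.imwrite("pics/c1.png",A)
c=cv2.imread("pics/scene0.png")[170:300,225:445]
cv2.imwrite("pics/c2.png",cv2.resize(c,None,fx=3.6,fy=3.6,interpolation=cv2.INTER_CUBIC))
```

```text
(no output)
```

View pics/c1.png

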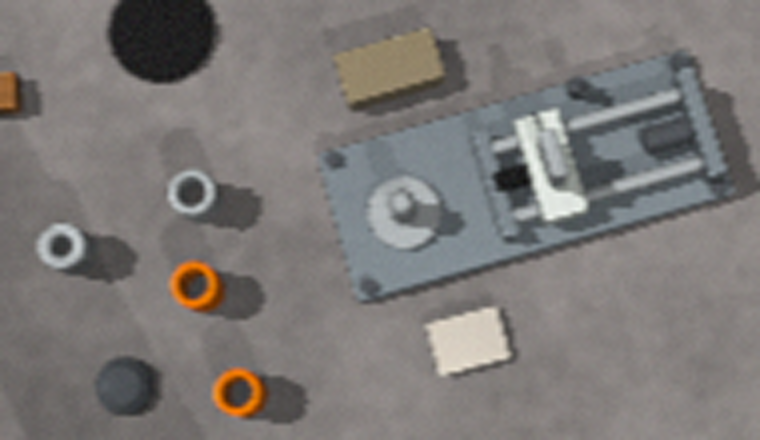

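View pics/c2.png

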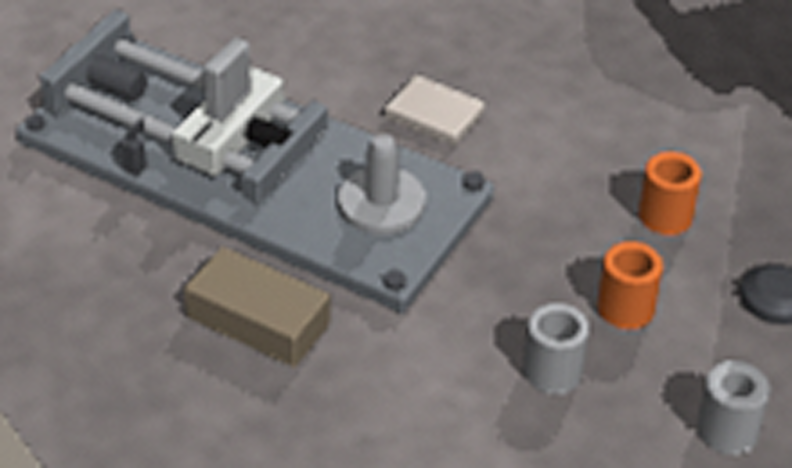

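Comparing the two steel sleeves, (263,198) has the wider bore, so it is the fitting one, sleeve_2. (230,211) has the thick wall and narrow bore, so it is the tight one, sleeve_1. The pointer is at crop-1 (578,88). Next I'll get coarse positions.

```bash
cat > h.py <<'E'
import numpy as np, cv2
from scipy.spatial.transform import Rotation as Ro
from workcell import state, vision, job_done, env
def KT(n,info=None):
    c=info or vision.camera_info(n); f=200/np.tan(np.radians(c["vertical_fov"]/2)); return f,c["cx"],c["cy"],np.array(c["T"])
def w(n,u,v,z,info=None):
    f,cx,cy,T=KT(n,info); d=T[:3,:3]@np.array([(u-cx)/f,-(v-cy)/f,-1]); o=T[:3,3]
    return o+d*(z-o[2])/d[2]
def pix(n,p,info=None):
    f,cx,cy,T=KT(n,info); q=T[:3,:3].T@(np.array(p,float)-T[:3,3]); return np.array([cx-f*q[0]/q[2],cy+f*q[1]/q[2]])
def rel(p,yaw=None):
    """servo numbers (shift/200 in tool axes, turn/90) to world TCP p from the measured pose"""
    s=state(); R=Ro.from_euler("xyz",s["ee_rot"],degrees=True).as_matrix()
    t=R.T@(np.array(p)-s["ee_pos"])/200
    turn=None if yaw is None else -(((yaw-s["ee_rot"][2])+90)%180-90)/90
    return t.round(4),turn
E
python3 - <<'E'
from h import *
C=lambda u,v:((u+.5)/4-.5+215,(v+.5)/4-.5+150)
D=lambda u,v:((u+.5)/3.6-.5+225,(v+.5)/3.6-.5+170)
for n,u,v,z in [("s2",191,192,45),("s1",61,246,45),("flange",403,213,24),("corner a",322,152,16),("b",360,300,16),("c",728,190,16),("d",683,54,16),("pointer",578,88,50),("tab",553,150,97)]:
    print(n,w("top",*C(u,v),z).round(1))
print("scene")
for n,u,v,z in [("s2",558,326,45),("s1",737,384,45),("flange",382,202,24),("a",403,308,16),("b",491,186,16)]:
    print(n,w("scene",*D(u,v),z).round(1))
print("tray",w("top",460.5,205,28),[w("top",*p,28).round() for p in((441,184),(481,185),(480,226),(438,224))])
E
```

```text
s2 [524.4 232.2  45. ]
s1 [479.3 336.   45. ]
flange [511.7  60.4  24. ]
corner a [564.4 129.4  16. ]
b [440.5  94.9  16. ]
c [ 534.2 -207.9   16. ]
d [ 650.4 -173.1   16. ]
pointer [611.8 -82.4  50. ]
tab [549.9 -59.5  97. ]
scene
s2 [528.  234.2  45. ]
s1 [482.7 337.4  45. ]
flange [519.   65.6  24. ]
a [570.3 140.5  16. ]
b [446.2  98.9  16. ]
tray [ 507.16707038 -412.04926127   28.        ] [array([ 577., -352.,   28.]), array([ 574., -483.,   28.]), array([ 439., -470.,   28.]), array([ 445., -337.,   28.])]
```

```bash
python3 -c "
from h import *
print(rel([485,320,130]))"
```

```text
(array([-1.5278, -0.4011,  0.4166]), None)
```

>>> servo_tool --pt "-0.2 -0.05 0.05 0 0.6" --pt "-0.4 -0.1 0.1 0 0.6" --pt "-0.6 -0.15 0.15 0 0.6" --pt "-0.76 -0.2 0.2 0 0.6" --pt "-0.76 -0.2 0.2 0 0.6"

```text
time_s: 0.52
ee_pos: [365.8, 416.5, 171.5]
ee_rot: [-179.7, 0.1, 154.9]
force: [-0.3, 0.2, -0.4]
gripper_width: 60.7
gripper_force: 0.0
```

>>> servo_tool --pt "-0.2 -0.05 0.05 0 0.6" --pt "-0.4 -0.1 0.1 0 0.6" --pt "-0.6 -0.15 0.15 0 0.6" --pt "-0.768 -0.2 0.216 0 0.6" --pt "-0.768 -0.2 0.216 0 0.6" --pt "-0.768 -0.2 0.216 0 0.6" --pt "-0.768 -0.2 0.216 0 0.6"

```text
time_s: 1.1
ee_pos: [484.8, 321.2, 130.6]
ee_rot: [-180.0, -0.1, 155.1]
force: [-0.1, -0.1, -0.7]
gripper_width: 54.6
gripper_force: 0.0
```

Run:
```python
from h import *
s=state();c=vision.camera_info("wrist");im=vision.grab_frame("wrist")
print(s["ee_pos"],s["ee_rot"],s["time_s"],s["gripper_width"])
import pickle;pickle.dump(c,open("w1.pkl","wb"))
cv2.imwrite("pics/w1.png",im[...,::-1])
for n,p in dict(s1=(481,336.7,45),s2=(526,233,45)).items(): print(n,pix("wrist",p,c))
```

```text
[484.82871502 321.17881527 130.63378655] [-1.79993036e+02 -5.70532588e-02  1.55120660e+02] 1.1 54.55876897597543
s1 [345.48791088 196.78585381]
s2 [254.77194917 294.94586063]
```

View pics/w1.png

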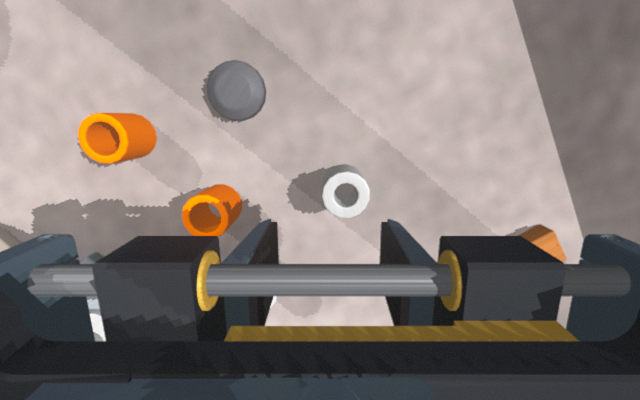

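The wrist view shows sleeve_1's rim centred at (346,194). The bore is half the outside diameter, about 19 mm, so this is the tight one.

Run:
```python
from h import *
import pickle;c=pickle.load(open("w1.pkl","rb"))
p=w("wrist",346,194,45,c);print(p,rel([p[0],p[1],10]))
```

```text
[479.14636534 337.97040125  45.        ] (array([0.0588, 0.0623, 0.6051]), None)
```

>>> servo_tool --pt "0.058 0.062 0.0 0 0.6" --pt "0.058 0.062 0.1 0 0.6" --pt "0.058 0.062 0.25 0 0.6" --pt "0.058 0.062 0.4 0 0.6" --pt "0.058 0.062 0.5 0 0.6" --pt "0.058 0.062 0.57 0 0.6" --pt "0.058 0.062 0.6 0 0.6" --pt "0.058 0.062 0.6 0 0.6" --pt "0.058 0.062 0.6 0 0.3" --pt "0.058 0.062 0.6 0 0.3" --pt "0.058 0.062 0.6 0 0.3" --pt "0.058 0.062 0.6 0 0.3" --pt "0.058 0.062 0.6 0 0.3" --pt "0.058 0.062 0.6 0 0.3" --force 25

```text
time_s: 2.32
ee_pos: [480.7, 337.5, 12.2]
ee_rot: [179.9, 0.0, 155.1]
force: [-1.4, -0.1, 5.6]
gripper_width: 36.1
gripper_force: 25.0
```

>>> servo_tool --pt "0 0 -0.05 0 0.3" --pt "0 0 -0.2 0 0.3" --pt "0 0 -0.4 0 0.3" --pt "0 0 -0.55 0 0.3" --pt "0 0 -0.6 0 0.3" --pt "0 0 -0.6 0 0.3"

```text
time_s: 2.82
ee_pos: [481.5, 337.6, 133.8]
ee_rot: [179.7, 0.2, 155.1]
force: [-0.1, -0.4, -3.0]
gripper_width: 36.3
gripper_force: 25.0
```

```bash
python3 -c "
from h import *
print(rel([509,-411,130]))
s=state(); print(s['qpos'],s['force'])"
```

```text
(array([-1.6987, -3.3383,  0.007 ]), None)
[ 3.39223041e+01  2.27285130e+01  9.50568715e+01 -6.44178422e-03
  6.18572168e+01 -3.12124632e+01] [-0.14704778 -0.37993895 -2.97245186]
```

>>> servo_tool --pt "-0.06 -0.12 0 0 0.3" --pt "-0.14 -0.28 0 0 0.3" --pt "-0.22 -0.44 0 0 0.3" --pt "-0.3 -0.6 0 0 0.3" --pt "-0.38 -0.75 0 0 0.3" --pt "-0.425 -0.835 0 0 0.3"

```text
time_s: 3.32
ee_pos: [484.6, 145.9, 128.1]
ee_rot: [-179.7, -0.2, 155.1]
force: [0.5, -0.0, -1.7]
gripper_width: 36.2
gripper_force: 25.0
```

>>> servo_tool --pt "-0.08 -0.16 0 0 0.3" --pt "-0.16 -0.32 0 0 0.3" --pt "-0.24 -0.48 0 0 0.3" --pt "-0.32 -0.64 0 0 0.3" --pt "-0.425 -0.835 0 0 0.3"

```text
time_s: 3.73
ee_pos: [491.4, -36.0, 128.3]
ee_rot: [-179.9, -0.3, 155.2]
force: [0.1, 0.5, -2.7]
gripper_width: 36.0
gripper_force: 25.0
```

>>> servo_tool --pt "-0.08 -0.16 0 0 0.3" --pt "-0.16 -0.32 0 0 0.3" --pt "-0.24 -0.48 0 0 0.3" --pt "-0.32 -0.64 0 0 0.3" --pt "-0.425 -0.835 0 0 0.3"

```text
time_s: 4.15
ee_pos: [498.2, -220.1, 128.0]
ee_rot: [180.0, -0.3, 155.2]
force: [1.4, 0.6, -2.2]
gripper_width: 35.9
gripper_force: 25.0
```

>>> servo_tool --pt "-0.08 -0.16 0 0 0.3" --pt "-0.16 -0.32 0 0 0.3" --pt "-0.24 -0.48 0 0 0.3" --pt "-0.32 -0.64 0 0 0.3" --pt "-0.38 -0.75 0 0 0.3" --pt "-0.425 -0.835 0 0 0.3" --pt "-0.425 -0.835 0 0 0.3" --pt "-0.425 -0.835 0 0 0.3"

```text
time_s: 4.82
ee_pos: [505.9, -406.8, 127.5]
ee_rot: [179.9, -0.3, 155.0]
force: [-0.3, 0.6, -2.6]
gripper_width: 35.8
gripper_force: 25.0
```

```bash
python3 -c "
from h import *
print(rel([509,-411,25]))
s=state(); print(s['qpos'],s['force'],s['ee_pos'],s['gripper_width'])"
```

```text
(array([-0.0256, -0.0132,  0.5123]), None)
[-3.98285433e+01  2.85291649e+01  8.61634684e+01  1.75155978e-02
  6.56326576e+01 -1.04877469e+02] [-0.29318852  0.58017022 -2.62235069] [ 505.89947806 -406.83034207  127.48596476] 35.83247079890372
```

>>> servo_tool --pt "-0.025 -0.013 0.1 0 0.3" --pt "-0.025 -0.013 0.25 0 0.3" --pt "-0.025 -0.013 0.4 0 0.3" --pt "-0.025 -0.013 0.49 0 0.3" --pt "-0.025 -0.013 0.53 0 0.3" --pt "-0.025 -0.013 0.55 0 0.3" --pt "-0.025 -0.013 0.55 0 0.3" --pt "-0.025 -0.013 0.55 0 0.3"

```text
time_s: 5.48
ee_pos: [511.6, -411.5, 21.7]
ee_rot: [-180.0, 0.1, 155.2]
force: [-0.4, -0.1, -1.4]
gripper_width: 36.0
gripper_force: 25.0
```

>>> servo_tool --pt "0 0 0.005 0 0.55" --pt "0 0 0.005 0 0.55" --pt "0 0 0.005 0 0.55" --pt "0 0 0.005 0 0.55" --pt "0 0 0.005 0 0.55" --pt "0 0 -0.1 0 0.55" --pt "0 0 -0.25 0 0.55" --pt "0 0 -0.4 0 0.55" --pt "0 0 -0.6 0 0.55" --pt "0 0 -0.6 0 0.55"

```text
time_s: 6.32
ee_pos: [514.5, -414.4, 149.6]
ee_rot: [-179.8, 0.9, 155.1]
force: [0.6, -0.3, 0.6]
gripper_width: 49.5
gripper_force: 0.0
```

Run:
```python
from h import *
s=state();c=vision.camera_info("top");im=vision.grab_frame("wrist")
cv2.imwrite("pics/w2.png",cv2.resize(im[...,::-1],(480,300)))
print(s['qpos'],rel([524,233,150]))
```

```text
[-3.98512306e+01  2.79395758e+01  8.38085775e+01  2.31525676e-03
  6.73552178e+01 -1.04997506e+02] (array([ 1.3095,  2.9551, -0.041 ]), None)
```

View pics/w2.png

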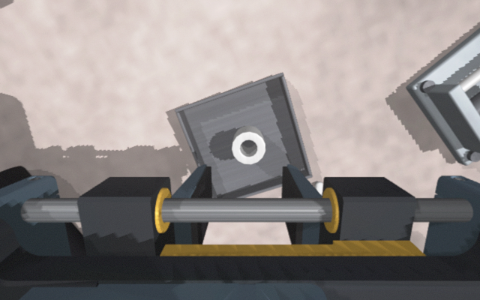

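sleeve_1 stands upright inside the tray, at (249,148). Next I'll look at the spindle with the tool turned to yaw 16.

>>> servo_tool --pt "0.06 0.12 0 0 0.6" --pt "0.14 0.28 0 0 0.6" --pt "0.22 0.44 0 0 0.6" --pt "0.3 0.6 0 0 0.6" --pt "0.38 0.75 0 0 0.6" --pt "0.42 0.907 0 0 0.6"

```text
time_s: 6.87
ee_pos: [508.7, -209.3, 139.6]
ee_rot: [-180.0, -0.2, 155.1]
force: [0.1, 0.4, -0.3]
gripper_width: 54.6
gripper_force: 0.0
```

>>> servo_tool --pt "0.04 0.08 0 0.07 0.6" --pt "0.08 0.17 0 0.14 0.6" --pt "0.12 0.26 0 0.21 0.6" --pt "0.16 0.35 0 0.28 0.6" --pt "0.2 0.44 0 0.35 0.6" --pt "0.24 0.53 0 0.42 0.6" --pt "0.28 0.62 0 0.49 0.6" --pt "0.32 0.71 -0.02 0.56 0.6" --pt "0.36 0.8 -0.04 0.63 0.6" --pt "0.42 0.9 -0.06 0.7 0.6" --pt "0.42 0.9 -0.1 0.77 0.6" --pt "0.42 0.9 -0.1 0.77 0.6" --pt "0.42 0.9 -0.1 0.77 0.6"

```text
time_s: 7.95
ee_pos: [510.1, -12.8, 160.3]
ee_rot: [-180.0, 0.0, 86.0]
force: [0.3, 0.6, 0.6]
gripper_width: 54.7
gripper_force: 0.0
```

```bash
python3 -c "
from h import *
print(rel([476,52,170]))
s=state(); print(s['qpos'],s['ee_rot'])"
```

```text
(array([ 0.3116, -0.1927, -0.0487]), None)
[-2.72551863e+00  1.49617958e+01  1.02732204e+02 -1.31379773e-02
  6.23279359e+01  1.24565361e+00] [-1.79978322e+02  1.21070452e-02  8.60349337e+01]
```

Turning −70° of yaw more, so 0.778.

>>> servo_tool --pt "0.03 -0.02 0 0.07 0.6" --pt "0.06 -0.04 0 0.14 0.6" --pt "0.1 -0.06 0 0.21 0.6" --pt "0.14 -0.08 0 0.28 0.6" --pt "0.18 -0.1 0 0.35 0.6" --pt "0.22 -0.13 0 0.42 0.6" --pt "0.26 -0.16 0 0.49 0.6" --pt "0.3 -0.18 -0.02 0.56 0.6" --pt "0.312 -0.193 -0.05 0.63 0.6" --pt "0.312 -0.193 -0.05 0.7 0.6" --pt "0.312 -0.193 -0.05 0.778 0.6" --pt "0.312 -0.193 -0.05 0.778 0.6" --pt "0.312 -0.193 -0.05 0.778 0.6" --pt "0.312 -0.193 -0.05 0.778 0.6"

```text
time_s: 9.12
ee_pos: [476.2, 51.7, 170.2]
ee_rot: [-180.0, 0.1, 16.0]
force: [0.3, 0.2, 0.5]
gripper_width: 54.9
gripper_force: 0.0
```

Run:
```python
from h import *
import pickle
s=state();c=vision.camera_info("wrist");im=vision.grab_frame("wrist")
pickle.dump((s,c),open("w3.pkl","wb"))
print(s["ee_pos"],s["ee_rot"])
cv2.imwrite("pics/w3.png",im[...,::-1])
for n,p in dict(fl=(514,63,24),top=(514,63,74),ptr=(612,-82,50)).items(): print(n,pix("wrist",p,c))
```

```text
[476.18448769  51.66863403 170.21359599] [-1.79988900e+02  5.57452608e-02  1.59815793e+01]
fl [328.35344386 149.50129184]
top [328.33051402 155.56826515]
ptr [532.87399619  84.93732232]
```

View pics/w3.png

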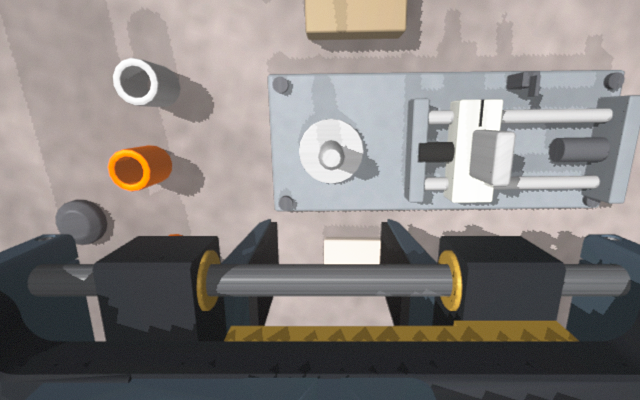

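The wrist view shows sleeve_2's rim at about (136,81) with a thin wall. The flange is at (331,151), the spindle tip at (331,156), the pointer near (522,85) and the line near (482,110). I'll enlarge these.

Run:
```python
import cv2,numpy as np
im=cv2.imread("pics/w3.png")
z=lambda x0,x1,y0,y1,f:cv2.resize(im[y0:y1,x0:x1],None,fx=f,fy=f,interpolation=cv2.INTER_CUBIC)
L=np.vstack([z(100,180,50,110,4),z(290,370,115,190,4)]); R=z(445,560,65,200,4)
H=max(L.shape[0],R.shape[0]);o=np.zeros((H,L.shape[1]+R.shape[1],3),np.uint8)
o[:L.shape[0],:320]=L;o[:R.shape[0],320:]=R
cv2.imwrite("pics/c3.png",o);print(o.shape)
g=im.min(2)
for t in (180,205,225):
  for nm,(x0,x1,y0,y1) in dict(fl=(290,370,115,190),s2=(105,170,50,110)).items():
    m=(g[y0:y1,x0:x1]>t).astype(np.uint8)
    n,lab,st,ce=cv2.connectedComponentsWithStats(m);i=1+st[1:,4].argmax()
    cs,_=cv2.findContours((lab==i).astype(np.uint8),cv2.RETR_EXTERNAL,cv2.CHAIN_APPROX_NONE)
    h=cv2.convexHull(max(cs,key=len));e=cv2.fitEllipse(h)
    print(t,nm,np.add(e[0],(x0,y0)).round(1),np.round(e[1],1),st[i]+[x0,y0,0,0,0])
```

```text
(540, 780, 3)
180 fl [321.2 158.8] [ 86.  109.4] [ 290  115   80   75 4124]
180 s2 [134.4  81. ] [42.3 49.5] [113  57  45  48 870]
205 fl [330.3 150.6] [63.3 63.9] [ 299  119   64   64 2182]
205 s2 [134.6  81.1] [41.7 48.4] [113  58  44  47 797]
225 fl [330.5 150.6] [62.8 63.2] [ 299  120   64   63 2010]
225 s2 [134.5  80.9] [40.9 47.8] [113  58  44  46 710]
```

View pics/c3.png

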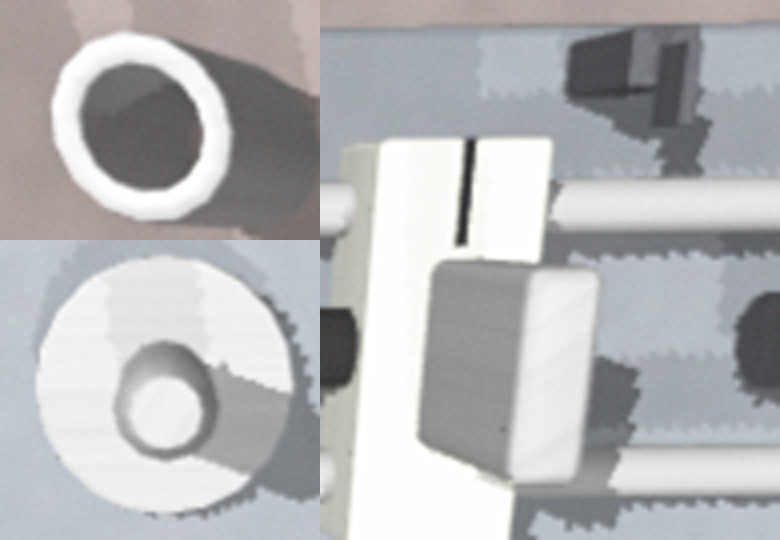

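The bores are confirmed: sleeve_2's is about 0.66 of its OD (25 mm). Computing positions.

Run:
```python
from h import *
import pickle;s,c=pickle.load(open("w3.pkl","rb"))
p=w("wrist",135.1,81.2,45,c);print("s2",p)
print("fl",w("wrist",330.4,150.6,24,c),"tip",w("wrist",331.1,157.6,74,c))
Z=lambda u,v:(445+(u-320+.5)/4-.5,65+(v+.5)/4-.5)
a=w("wrist",*Z(471,140),50,c);b=w("wrist",*Z(461,243),50,c);print("line",a,b,np.degrees(np.arctan2(a[1]-b[1],a[0]-b[0])))
e=[w("wrist",u,v,16,c) for u,v in((270,74),(634,67.5))];print("edge",np.degrees(np.arctan2(*(e[0]-e[1])[:2])))
print("pt",w("wrist",*Z(690,127),54,c),"tab",w("wrist",*Z(555,372),97,c))
print(rel([p[0],p[1],150]),rel([p[0],p[1],11]))
```

```text
s2 [525.97413694 231.97027628  45.        ]
fl [513.54753302  60.8963692   24.        ] tip [513.06697574  60.47361296  74.        ]
line [590.10623911 -46.87791107  50.        ] [570.34753157 -52.76394974  50.        ] 16.588580278991987
edge -16.873703002761438
pt [603.92625426 -86.8622285   54.        ] tab [549.48034977 -57.50670289  97.        ]
(array([ 0.4866, -0.7979,  0.1014]), None) (array([ 0.4871, -0.7978,  0.7964]), None)
```

>>> servo_tool --pt "0.1 -0.16 0 0 0.6" --pt "0.2 -0.32 0 0 0.6" --pt "0.3 -0.48 0.05 0 0.6" --pt "0.4 -0.64 0.1 0 0.6" --pt "0.487 -0.75 0.15 0 0.6" --pt "0.487 -0.798 0.2 0 0.6" --pt "0.487 -0.798 0.3 0 0.6" --pt "0.487 -0.798 0.45 0 0.6" --pt "0.487 -0.798 0.6 0 0.6" --pt "0.487 -0.798 0.7 0 0.6" --pt "0.487 -0.798 0.77 0 0.6" --pt "0.487 -0.798 0.79 0 0.6" --pt "0.487 -0.798 0.79 0 0.6" --pt "0.487 -0.798 0.79 0 0.3" --pt "0.487 -0.798 0.79 0 0.3" --pt "0.487 -0.798 0.79 0 0.3" --pt "0.487 -0.798 0.79 0 0.3" --pt "0.487 -0.798 0.79 0 0.3"

```text
time_s: 10.67
ee_pos: [527.4, 232.7, 14.0]
ee_rot: [-180.0, -0.2, 15.8]
force: [-0.4, -0.1, 4.7]
gripper_width: 36.3
gripper_force: 25.0
```

>>> servo_tool --pt "0 0 -0.05 0 0.3" --pt "0 0 -0.2 0 0.3" --pt "0 0 -0.4 0 0.3" --pt "0 0 -0.55 0 0.3" --pt "0 0 -0.6 0 0.3" --pt "0 0 -0.6 0 0.3" --pt "0 0 -0.6 0 0.3"

```text
time_s: 11.25
ee_pos: [525.8, 231.9, 132.0]
ee_rot: [180.0, 0.1, 15.8]
force: [-0.1, 0.1, -2.9]
gripper_width: 36.6
gripper_force: 25.0
```

Run:
```python
from h import *
print(rel([513.4,60.8,115]))
import pickle
s=state();c=vision.camera_info("wrist");im=vision.grab_frame("wrist")
print(s["ee_pos"],s["ee_rot"],s["force"])
cv2.imwrite("pics/w4.png",im[...,::-1])
```

```text
(array([-0.2927,  0.8062,  0.0856]), None)
[525.75980302 231.90626197 132.01887332] [1.79989872e+02 8.06460479e-02 1.58286269e+01] [-0.06113139  0.06714291 -2.88985498]
```

>>> servo_tool --pt "-0.03 0.1 0 0 0.3" --pt "-0.09 0.25 0 0 0.3" --pt "-0.15 0.41 0 0 0.3" --pt "-0.21 0.57 0 0 0.3" --pt "-0.26 0.72 0.03 0 0.3" --pt "-0.28 0.78 0.06 0 0.3" --pt "-0.293 0.806 0.085 0 0.3" --pt "-0.293 0.806 0.085 0 0.3" --pt "-0.293 0.806 0.085 0 0.3" --pt "-0.293 0.806 0.085 0 0.3"

```text
time_s: 12.13
ee_pos: [514.3, 62.4, 115.3]
ee_rot: [-180.0, 0.0, 15.9]
force: [-0.5, -0.1, -2.5]
gripper_width: 36.2
gripper_force: 25.0
```

Run:
```python
from h import *
print([rel([513.4,60.8,z])[0] for z in (84,60,40)])
s=state();c=vision.camera_info("wrist");im=vision.grab_frame("wrist")
print(s["ee_pos"],s["ee_rot"],s["force"])
o=np.hstack([im[100:300,200:460],vision.grab_frame("scene")[180:260,280:384].repeat(1,0)[:,:,:][:80,:104].repeat(2,0).repeat(2,1)[:160].copy() if 0 else cv2.resize(vision.grab_frame("scene")[170:270,280:410],(260,200),interpolation=cv2.INTER_CUBIC)])
cv2.imwrite("pics/w5.png",cv2.resize(o,(780,300))[...,::-1])
```

```text
[array([-0.0065,  0.0066,  0.1567]), array([-0.0064,  0.0067,  0.2767]), array([-0.0064,  0.0068,  0.3767])]
[514.29811185  62.41143966 115.34531463] [-1.79960121e+02  1.72753074e-02  1.58891757e+01] [-0.54515574 -0.08320274 -2.52680915]
```

View pics/w5.png

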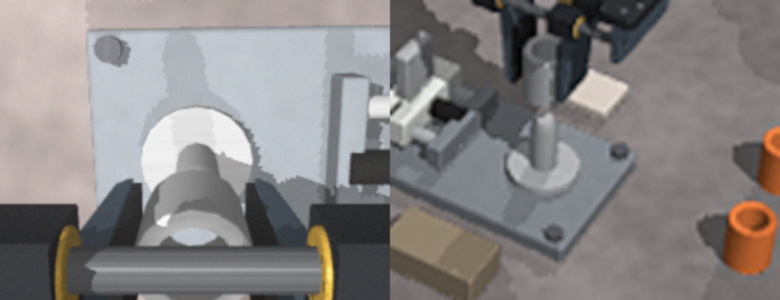

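The sleeve hangs centred over the spindle: in the wrist crop both are at column ~197, and in the scene crop 541 against 543. I'll lower it gently.

>>> servo_tool --pt "-0.006 0.006 0.03 0 0.3" --pt "-0.006 0.006 0.07 0 0.3" --pt "-0.006 0.006 0.11 0 0.3" --pt "-0.006 0.006 0.13 0 0.3" --pt "-0.006 0.006 0.15 0 0.3" --pt "-0.006 0.006 0.17 0 0.3" --pt "-0.006 0.006 0.19 0 0.3" --pt "-0.006 0.006 0.2 0 0.3" --force 12

```text
time_s: 12.9
ee_pos: [513.6, 59.8, 75.3]
ee_rot: [-180.0, -0.0, 15.8]
force: [0.2, -0.2, -1.2]
gripper_width: 36.2
gripper_force: 12.0
```

>>> servo_tool --pt "0 0 0.02 0 0.3" --pt "0 0 0.05 0 0.3" --pt "0 0 0.08 0 0.3" --pt "0 0 0.11 0 0.3" --pt "0 0 0.14 0 0.3" --pt "0 0 0.16 0 0.3" --pt "0 0 0.17 0 0.3" --pt "0 0 0.17 0 0.3"

```text
time_s: 13.57
ee_pos: [513.6, 59.8, 41.3]
ee_rot: [-180.0, -0.0, 15.8]
force: [1.4, 0.9, -3.6]
gripper_width: 36.3
gripper_force: 12.0
```

>>> servo_tool --pt "0 0 0.008 0 0.3" --pt "0 0 0.016 0 0.3" --pt "0 0 0.02 0 0.3" --pt "0 0 0.02 0 0.3"

```text
time_s: 13.9
ee_pos: [513.6, 59.8, 38.0]
ee_rot: [-180.0, -0.0, 15.8]
force: [0.7, 1.3, -0.3]
gripper_width: 36.4
gripper_force: 12.0
```

>>> servo_tool --pt "0 0 0.004 0 0.5" --pt "0 0 0.004 0 0.55" --pt "0 0 0.004 0 0.55" --pt "0 0 0.004 0 0.55" --pt "0 0 0.004 0 0.55" --pt "0 0 -0.05 0 0.55" --pt "0 0 -0.15 0 0.55" --pt "0 0 -0.3 0 0.55" --pt "0 0 -0.45 0 0.5" --pt "0 0 -0.56 0 0.5" --pt "0 0 -0.56 0 0.5" --pt "0 0 -0.56 0 0.5"

```text
time_s: 14.9
ee_pos: [513.9, 59.7, 150.8]
ee_rot: [180.0, -0.2, 15.8]
force: [-0.1, 0.2, -0.5]
gripper_width: 45.4
gripper_force: 0.0
```

Run:
```python
from h import *
# tab: stand frame offset from spindle
th=np.radians(16.6);o=np.array([513.4,60.8]);y=np.array([-np.sin(th),np.cos(th)])
print("carriage rest",o-125*y, "measured tab 549.5 -57.5")
print(rel([549.5,-57.5,140],16.6))
print(state()["ee_rot"])
```

```text
carriage rest [549.11104593 -58.99032181] measured tab 549.5 -57.5
(array([0.0113, 0.6126, 0.0543]), np.float64(-0.008612365674424104))
[ 1.79973120e+02 -1.55791890e-01  1.58248871e+01]
```

>>> servo_tool --pt "0.01 0.1 0 0 0.5" --pt "0.01 0.25 0 0 0.5" --pt "0.01 0.4 0 -0.008 0.5" --pt "0.01 0.52 0.02 -0.008 0.5" --pt "0.01 0.59 0.04 -0.008 0.5" --pt "0.01 0.614 0.05 -0.008 0.5" --pt "0.01 0.614 0.05 -0.008 0.5" --pt "0.01 0.614 0.15 -0.008 0.5" --pt "0.01 0.614 0.27 -0.008 0.5" --pt "0.01 0.614 0.37 -0.008 0.5" --pt "0.01 0.614 0.43 -0.008 0.5" --pt "0.01 0.614 0.44 -0.008 0.5" --pt "0.01 0.614 0.44 -0.008 0.5"

```text
time_s: 15.98
ee_pos: [547.8, -56.6, 60.9]
ee_rot: [-179.9, 0.1, 16.6]
force: [-0.4, -0.0, 0.0]
gripper_width: 45.1
gripper_force: 0.0
```

Run:
```python
from h import *
import pickle
s=state();c=vision.camera_info("wrist");im=vision.grab_frame("wrist")
pickle.dump((s,c),open("w6.pkl","wb"));cv2.imwrite("pics/w6.png",im[...,::-1])
print(s["ee_pos"],s["ee_rot"],s["force"])
for n,p in dict(line=(590,-47,50),ptr=(604,-87,54)).items(): print(n,pix("wrist",p,c))
sc=vision.grab_frame("scene");cv2.imwrite("pics/s6.png",sc[...,::-1])
t=vision.grab_frame("top")
L=im[60:235,260:510][...,::-1]; R=sc[190:255,290:390][...,::-1]; T=t[180:225,295:360][...,::-1]
o=np.zeros((525,800,3),np.uint8);L=cv2.resize(L,None,fx=3,fy=3,interpolation=cv2.INTER_CUBIC)[:,:550];o[:,:550]=L
R=cv2.resize(sc[185:255,295:380][...,::-1],(250,206),interpolation=cv2.INTER_CUBIC);o[:206,550:]=R
T=cv2.resize(t[180:225,290:345][...,::-1],(250,205),interpolation=cv2.INTER_CUBIC);o[210:415,550:]=T
cv2.imwrite("pics/c6.png",o)
```

```text
[547.83258028 -56.5759568   60.94732818] [-1.79916611e+02  1.21282142e-01  1.66112311e+01] [-0.41933166 -0.02477803  0.03615331]
line [334.45461525 166.52472468]
ptr [415.43909927 163.76386138]
```

>>> servo_tool --pt "0 0 0 0 0.1" --pt "0 0 0 0 0.0" --pt "0 0 0 0 0.0" --pt "0 0 0 0 0.0" --pt "0 0 0 0 0.0" --pt "0 0 0 0 0.0" --pt "0 0 0 0 0.0" --pt "0 0 0 0 0.0" --pt "0 0 0 0 0.0" --force 40

```text
time_s: 16.88
ee_pos: [549.2, -59.2, 62.0]
ee_rot: [179.9, -0.0, 16.6]
force: [0.6, -5.2, 0.3]
gripper_width: 13.6
gripper_force: 40.0
```

>>> servo_tool --pt "0 0.02 0 0 0" --pt "0 0.05 0 0 0" --pt "0 0.08 0 0 0" --pt "0 0.11 0 0 0" --pt "0 0.14 0 0 0" --pt "0 0.17 0 0 0" --pt "0 0.19 0 0 0" --pt "0 0.2 0 0 0" --pt "0 0.21 0 0 0" --pt "0 0.21 0 0 0" --pt "0 0.21 0 0 0" --pt "0 0.21 0 0 0"

```text
time_s: 17.88
ee_pos: [560.2, -96.1, 62.0]
ee_rot: [-179.8, 0.0, 16.6]
force: [-1.6, 8.0, 3.7]
gripper_width: 14.2
gripper_force: 40.0
```

Run:
```python
from h import *
import pickle
s=state();c=vision.camera_info("wrist");im=vision.grab_frame("wrist")[...,::-1]
pickle.dump((s,c),open("w7.pkl","wb"));cv2.imwrite("pics/w7.png",im)
print(s["ee_pos"],s["ee_rot"],s["force"],s["gripper_width"])
th=np.radians(16.6);X=np.array([np.cos(th),np.sin(th),0])
p=np.array([s["ee_pos"][0],s["ee_pos"][1],50])
l=pix("wrist",p+44*X,c);print("line end",l, "px/mm",(pix("wrist",p+44*X+np.array([np.sin(th),-np.cos(th),0])*10,c)-l)/10)
u,v=int(l[0]),int(l[1]);x0=u-60;y0=max(v-60,0)
L=cv2.resize(im[y0:y0+120,x0:x0+120],(540,540),interpolation=cv2.INTER_CUBIC);print("crop",x0,y0)
sc=vision.grab_frame("scene")[...,::-1];t=vision.grab_frame("top")[...,::-1]
o=np.zeros((540,800,3),np.uint8);o[:,:540]=L
o[:260,540:]=cv2.resize(sc[180:260,300:380],(260,260),interpolation=cv2.INTER_CUBIC)
o[270:530,540:]=cv2.resize(t[175:225,290:340],(260,260),interpolation=cv2.INTER_CUBIC)
cv2.imwrite("pics/c7.png",o)
```

```text
[560.24196503 -96.06097915  61.9651161 ] [-1.79799696e+02  6.90020544e-04  1.65554459e+01] [-1.60766218  8.04212372  3.68713117] 14.227103245721699
line end [329.10136162 164.70186183] px/mm [ 1.85485099 -0.00341303]
crop 269 104
```

View pics/c7.png

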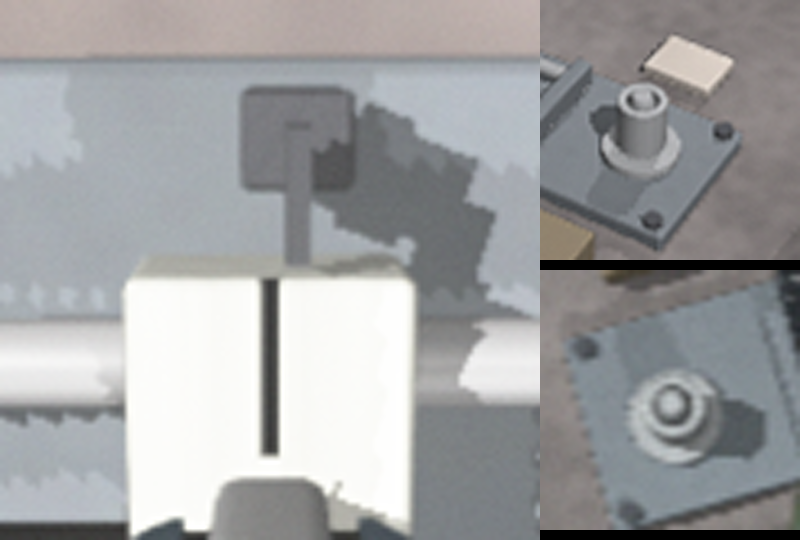

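The pointer is at crop column 298 and the line at 270, which leaves 3.4 mm more pull. sleeve_2 sits seated on the flange. I'll correct, then measure by image code.

>>> servo_tool --pt "0 0.006 0 0 0" --pt "0 0.012 0 0 0" --pt "0 0.018 0 0 0" --pt "0 0.018 0 0 0" --pt "0 0.018 0 0 0" --pt "0 0.018 0 0 0"

```text
time_s: 18.53
ee_pos: [561.2, -99.3, 62.0]
ee_rot: [-179.8, 0.0, 16.6]
force: [-1.1, 9.0, 3.3]
gripper_width: 13.8
gripper_force: 40.0
```

Run:
```python
from h import *
def meas(im):
    g=cv2.cvtColor(im,cv2.COLOR_BGR2GRAY).astype(float)
    r=g[170:200,300:365].mean(0); l=300+r[15:50].argmin()+15
    wts=np.clip(150-r,0,None);k=np.arange(300,365);m=abs(k-l)<5
    q=g[150:160,310:350].mean(0)
    return (k[m]*wts[m]).sum()/wts[m].sum(), q.round().astype(int)
for im in (cv2.imread("pics/w7.png"),vision.grab_frame("wrist")[...,::-1]):
    a,q=meas(np.ascontiguousarray(im));print("line col",a);print("pointer rows 150-160 cols 310..",q)
print(state()["ee_pos"],state()["force"])
```

```text
line col 328.65635641316686
pointer rows 150-160 cols 310.. [171 172 172 172 172 172 172 172 172 171 172 172 171 171 171 170 169 170
 170 168 170 168 137 121 122 122 123 132 160 171 171 169 166 152 143 143
 139 138 137 133]
line col 328.6598668366624
pointer rows 150-160 cols 310.. [171 172 171 171 171 171 170 170 170 170 170 170 170 169 170 161 135 124
 123 122 124 150 168 171 172 172 169 163 151 143 143 139 138 133 131 131
 127 124 124 121]
[561.20198203 -99.3253867   61.97346513] [-2.00083684 10.11349032  3.71026254]
```

>>> servo_tool --pt "0 0 0 0 0" --pt "0 0 0 0 0" --pt "0 0 0 0 0" --pt "0 0 0 0 0" --pt "0 0 0 0 0" --pt "0 0 0 0 0"

```text
time_s: 19.08
ee_pos: [561.2, -99.3, 62.0]
ee_rot: [-179.8, 0.0, 16.6]
force: [-2.4, 9.1, 3.2]
gripper_width: 13.8
gripper_force: 40.0
```

```bash
python3 -c "
from h import *
print(state()['ee_pos'],state()['force']);print(job_done())"
```

```text
[561.18467933 -99.31961625  61.97275022] [-2.36722751  9.06857066  3.16511238]
the job is handed in; nothing more can be done
None
```

I handed the job in at about 19 s: sleeve_2 (the 25 mm bore) is fully home on the spindle, sleeve_1 is standing in the scrap tray, and the arm is holding the carriage against the spring with its line about 0.2 mm from the pointer; no verdict came back.

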